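# Clamp a slide carrier on the viewer and set its lamp

### The job

Lay the long slide carrier flat on the lit viewer, glass side up and centred over the light window with one end towards the fixed fence, and slide the clamping jaw up gently until it holds the carrier with no gap at the jaw or at the fence. Also slide the lamp's dimmer until the white line on its cap is level with the point of the small steel marker beside its track. Do not shift the marker, and leave the short carrier and everything else on the bench where they are.

Things in the scene. Friction and masses are not known exactly. Their poses are not given: they have to be found in the camera images.
- viewer: Slide viewer, fixed to the bench, turned at random: a white box 200 (x) by 240 (y) by 30 mm high; its flat top is the bed. Origin: centre of its underside. In its frame the jaw runs along y at x = 35 mm, facing the fence; the dimmer runs along y at x = -60 mm; the marker stands at x = -88 mm.
- window (a point): Centre of the lit window, 26 (x) by 66 (y) mm, flush in the bed 30 mm above the bench; at x = 35, y = 47 mm in the viewer's frame. A long carrier clamped against the fence is centred on it. Axes as the viewer's.
- fence (a point): Middle of the fixed fence's face, at the bed: an aluminium bar 70 mm wide (x), 15 mm thick, 26 mm high above the bed. The face looks to -y of the viewer and lies at x = 35, y = 90 mm in its frame. Axes as the viewer's.
- carrier: The long slide carrier, loose: a grey plastic block 40 (x) by 86 (y) by 16 mm high with one stained glass slide let into its top. Origin: centre of its underside; z up through the glass. Its two ends are alike for this job. About 90 g.
- jaw (a joint): Position of the clamping jaw along its track, m: 0 = fully open (jaw face at y = -60 mm in the viewer's frame), growing as it slides towards the fence (+y of the viewer), end of travel 0.085. With the long carrier clamped against the fence it reads 0.064. It stays where it is left; moving it takes about 3 N.
- jaw_top (a point): Centre of the top of the jaw's black upright grip plate, 92 mm above the bench. The plate is 30 (viewer x) by 14 (viewer y) by 42 mm high and stands on an aluminium carriage 64 by 45 by 19 mm whose clamping face lies 22.5 mm towards the fence from the plate's centre. Axes as the viewer's.
- dimmer (a joint): Position of the lamp's dimmer along its track, m, 0 to 0.1, growing towards +y of the viewer (0 at y = -50 mm in its frame). It stays where it is left; moving it takes about 1.5 N.
- dimmer_top (a point): Centre of the top of the black dimmer cap, on its white line, 66 mm above the bench. The cap is 24 (viewer x) by 14 (viewer y) by 35 mm high and stands on the bed. Axes as the viewer's.
- marker (a joint): Position of the small steel marker along its own rail, m, on the same scale as dimmer: the dimmer is level with the marker when both read the same. Not to be moved.
- marker_tip (a point): Point of the steel marker, towards the dimmer. The marker is 15 by 10 mm and 7 mm high on the bed. Axes as the viewer's.
- short_carrier: A shorter slide carrier that is not wanted: 40 (x) by 58 (y) by 16 mm high, like the long one otherwise. Origin: centre of its underside.
- dropper: Pale plastic dropper bottle with white cap, 44 mm across, 115 mm high, standing. Origin: centre of its underside.
- dish: Round steel dish, 150 mm across, 40 mm high. Origin: centre of its underside.
- petri: Clear shallow dish, 88 mm across, 16 mm high. Origin: centre of its underside.
- pen: Red and white marker pen, 135 (x) by 11 by 11 mm, lying. Origin: centre of its underside.
- jar: Amber jar with black lid, 56 mm across, 70 mm high. Origin: centre of its underside.
Mind the look-alikes: they are no part of the job. Leave any red look-alike of the carrier alone.

How it is judged:
By the outcome, as a careful person would: the job done as asked, in the order asked, and still so for the second after the job is handed in, with the robot touching nothing.
It also fails if it takes over 64 s, if anything falls off the work surface, if the arm or the gripper's body presses on something with over 40 N, if the wrist force passes 120 N, or if a joint passes its speed limit or range.

### The arm

A 6-joint arm with a two-finger parallel gripper is mounted at the origin on the work surface. World frame = base frame: x ahead of the robot, y to its left, z up, the work surface at z = 0. Lengths are in m, angles in rad, forces in N, time in s.
With the tool pointing down it reaches from about 0.35 to 0.85 m from the base axis. Payload 8.1 kg.
Tool frame: the origin (TCP) lies at the very end of the fingers, on their centre line; the grasp point (between the pads) lies 19 mm behind it; z points along the fingers, y is the line along which they close (so a half turn about z gives the same grasp; the last joint's range is limited). The gripper opens to 93 mm and grips with 3 to 60 N. Pads are 15 mm wide; open, the fingers measure 128 mm over their backs; the gripper's body (75 mm by 188 mm) begins 65 mm behind the grasp point.
Start: joints at [1.206, 0.13, 1.488, -0, 1.523, -0.085], TCP at [0.166, 0.577, 0.185] pointing down, gripper open.
Joint ranges: [-2.96, 2.96], [-0.89, 2.26], [0.02, 2.5], [-1.34, 4.48], [0, 2.73], [-2.66, 2.66]. Speed limits (rad/s): [2.39, 2.39, 2.79, 3.14, 3.14, 3.14].

### API

Orientations are given as a rotation vector (axis times angle).
In Python, from plant import robot, imaging gives the robot as it stands.
- The arm moves only by the tool jog_arm, never from a script. Its argument "rows" is a list of rows, each a list of 2 entries, a list of its own where there are three numbers: the shift along the tool's x, y, z each as a share of 0.2 m, from -1 to 1, then the turn, a rotation vector about the tool's x, y, z each as a share of pi/2 rad, from -1 to 1. A call has 1 to 5 rows; each row is the pose to reach, as a shift and turn from the pose commanded when the call began, along the tool's axes at that moment; what a row does not reach only later rows make up. A row lasts 1/10 s, in which the tool goes at most 50 mm and 8.59 degrees, less where a joint would pass 70% of its speed; a pose out of reach is approached as far as the arm can. A call with a number of a shift or a turn outside -1 to 1 is refused whole. A call with a gripper value outside its range is refused whole. "hand" is the closure, from -1 (fully open) to 1 (shut), set as the call begins (left out, the last holds). The fingers move at their own pace and stop on an object; "squeeze" is the grip in N (left out, the last holds). Time passes only in rows, so rows that repeat a pose let the fingers close. It gives the time, the measured TCP pose, the force, the opening and the grip force at its end, in the units of the state.
- robot.read_state(): the state, without advancing time (a new reading comes with each control period).
- imaging.read_camera(name): name is "scene" or "top" or "wrist"; returns a dict with "frame" (420x560x3 uint8, red, green, blue), "vertical_fov" (degrees; the focal length in pixels is half the picture's height over the tangent of half this angle, whatever the lens; pixels are square), "cx", "cy" (the principal point, pixels), "R" (3x3) and "t" (3): a world point X has camera coordinates R X + t. Camera axes: x right, y down, z forward; pixel columns grow to the right and rows downward; lengths in m; the calibration is good to about 2 mm. The wrist camera is an equidistant fisheye: a pixel r from the principal point sees the ray r / f radians off the axis. A picture is of the moment at which its call begins. There is no depth.
- robot.close_job(): hands the job in; it is judged then, once.
The state is a dict: "t": time; "q": joint angles; "dq": joint speeds; "joint_torque": joint torques, N m; "tool_pos": TCP position; "orientation": TCP orientation; "force": force on the tool from outside, world axes, zero at the start; "wrist_torque": the same for the moment, N m; "opening": finger opening in m; "gripper_force": force on a finger pad.
Only numpy, scipy, OpenCV 4.12 (cv2) and the standard library are available. Lean on these libraries where they do the work, as an engineer would, in place of code of your own. Each camera call takes 0.05 s, during which the arm holds its last target. There are 200 camera calls.

## Working session

There is one attempt and no reset: what is moved stays moved. The work goes in short steps, Python scripts to look and compute and a tool call to move; the robot and the scene stay as the last step left them, time stands still between calls to the robot, and variables do not carry over. Pictures are saved under pics/ and viewed, at most 10 in all, crops included, and the job is handed in when it is done.

Besides the shell and the picture viewer there is one more tool, called after "Request:" as name(argument=value, ...), one argument or row to a line, values as JSON. jog_arm: Moves the arm, as the interface text tells. Its arguments: {"type":"object","properties":{"rows":{"type":"array"},"hand":{"type":"number"},"squeeze":{"type":"number"}},"required":["rows"]}

```bash
mkdir -p pics; cat > h.py <<'E'
import numpy as np, cv2
from plant import robot, imaging
def snap(n,f):
    c=imaging.read_camera(n); cv2.imwrite('pics/'+f,c['frame'][:,:,::-1]); np.savez('pics/'+f+'.npz',**{k:np.array(v) for k,v in c.items()}); return c
def foc(c): return 210/np.tan(np.radians(float(c['vertical_fov']))/2)
def px2w(c,u,v,z,fish=False):
    f=foc(c); d=np.array([(u-c['cx'])/f,(v-c['cy'])/f,1.])
    if fish:
        r=np.hypot(d[0],d[1]); d=np.array([d[0]/r*np.sin(r),d[1]/r*np.sin(r),np.cos(r)]) if r>0 else d
    R=np.array(c['R']);t=np.array(c['t']); o=-R.T@t; w=R.T@d
    return o+w*(z-o[2])/w[2]
def w2px(c,X):
    f=foc(c);p=np.array(c['R'])@np.array(X)+np.array(c['t']); return c['cx']+f*p[0]/p[2],c['cy']+f*p[1]/p[2]
E
python3 - <<'E'
from h import *
a=snap('top','top1.png');b=snap('scene','sc1.png')
for c in(a,b): print(c['vertical_fov'],c['cx'],c['cy'],-np.array(c['R']).T@c['t'],np.round(c['R'],3).tolist())
s=robot.read_state();print(s)
im=a['frame'][:,:,::-1];cv2.imwrite('pics/top1b.png',cv2.resize(im,(800,600),interpolation=cv2.INTER_CUBIC))
E
```

```text
51.10809870142907 283.01148709010886 211.42547449555425 [ 0.35895072 -0.03082413  1.18293933] [[-0.007, -1.0, -0.003], [-0.987, 0.007, -0.159], [0.159, 0.001, -0.987]]
49.97947723499926 274.4856154803379 207.4136444890264 [0.91880958 0.41435058 0.98066129] [[-0.738, 0.674, -0.009], [0.574, 0.622, -0.532], [-0.353, -0.398, -0.846]]
{'t': 0.1, 'q': array([ 1.20560949e+00,  1.31055040e-01,  1.48918289e+00,  1.97726239e-05,
        1.52296028e+00, -8.54252772e-02]), 'dq': array([-0.00077209, -0.00027284, -0.00336265, -0.00077061,  0.00072852,
        0.00036022]), 'joint_torque': array([ 1.12941889e-03, -5.61341321e+01, -4.93096268e+01,  7.70725915e-02,
        2.91876763e-02, -7.19011018e-05]), 'tool_pos': array([0.16546214, 0.57615647, 0.18410378]), 'orientation': array([-4.37965408e-01, -3.11053214e+00,  2.45103049e-03]), 'force': array([-0.05961945,  0.66646857, -0.82800398]), 'wrist_torque': array([-0.02575619, -0.00797123,  0.04633245]), 'gripper_force': 0.0, 'opening': 0.09305017917815471}
```

View pics/top1b.png

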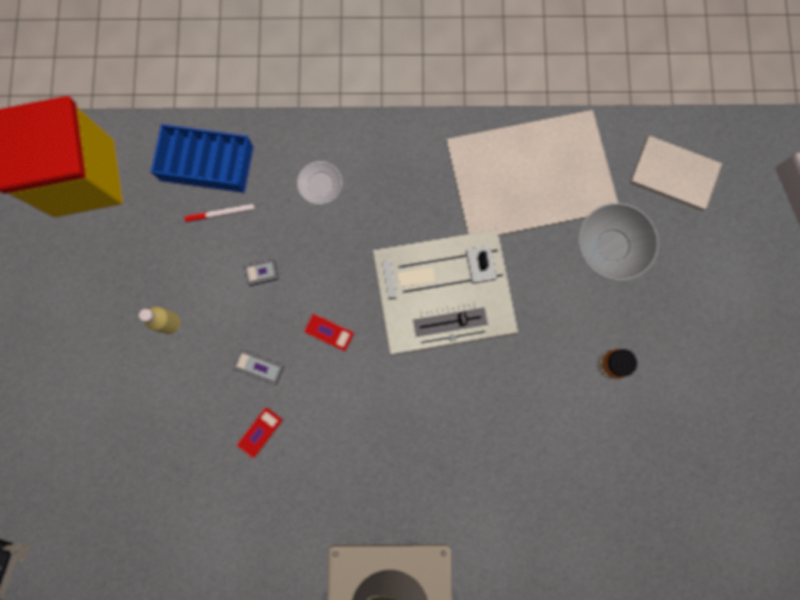

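View pics/sc1.png

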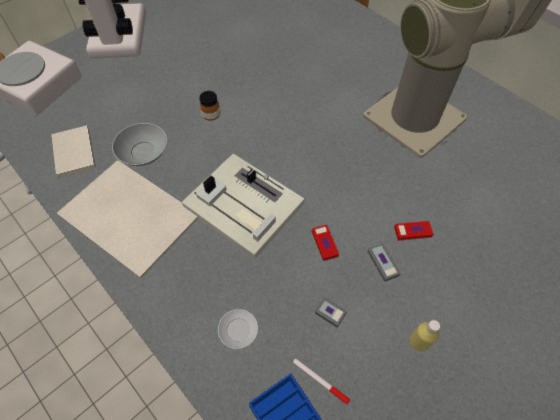

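The top view (800x600) shows the viewer at about (445,292), with the fence on its left (390,280), jaw grip at (483,260), dimmer at (462,319) and marker at (452,338). The long carrier is at (259,367) and the short one at (262,272). The red look-alikes are at (329,331) and (260,432). The scene view agrees.

```bash
python3 - <<'E'
from h import *
for nm,sd_v,sd_c,top in (('top1.png',(311,204),(181,257),1),('sc1.png',(245,205),(384,262),0)):
    c=dict(np.load('pics/'+nm+'.npz')); im=c['frame']; g=im.astype(int)
    # viewer
    m=((g.min(2)>140)).astype(np.uint8)
    m=cv2.morphologyEx(m,cv2.MORPH_CLOSE,np.ones((3,3)))
    cs,_=cv2.findContours(m,cv2.RETR_EXTERNAL,cv2.CHAIN_APPROX_NONE)
    for q in cs:
        if cv2.pointPolygonTest(q,sd_v,False)>=0:
            W=np.array([px2w(c,*p,.03)[:2] for p in cv2.convexHull(q)[:,0].astype(float)],np.float32)
            print(nm,'viewer',cv2.minAreaRect(W*1000))
    # carrier
    x,y=sd_c; sub=im[y-30:y+30,x-32:x+32]; bg=np.median(sub.reshape(-1,3),0); print('bg',bg)
    d=np.abs(sub.astype(int)-bg).max(2)
    m=(d>28).astype(np.uint8); m=cv2.morphologyEx(m,cv2.MORPH_CLOSE,np.ones((5,5)))
    cs,_=cv2.findContours(m,cv2.RETR_EXTERNAL,cv2.CHAIN_APPROX_NONE)
    for q in cs:
        if cv2.contourArea(q)>150:
            W=np.array([px2w(c,p[0]+x-32,p[1]+y-30,.016)[:2] for p in q[:,0].astype(float)],np.float32)
            print(' carrier?',cv2.minAreaRect(W*1000))
c=dict(np.load('pics/top1.png.npz'))
for n,(u,v,z) in dict(jaw=(483,259,.092),dim=(462,318,.066),mk=(452,338,.037)).items(): print(n,px2w(c,u*.7,v*.7,z))
cv2.imwrite('pics/crop1.png',np.hstack([cv2.resize(c['frame'][155:255,255:370,::-1],None,fx=4.3,fy=4.3,interpolation=2),cv2.resize(c['frame'][225:300,150:225,::-1],(300,430),interpolation=2)]))
E
```

```text
top1.png viewer ((682.3602294921875, -201.53857421875), (393.47998046875, 481.3280334472656), 11.35746955871582)
bg [109. 107. 107.]
 carrier? ((429.5206604003906, 244.85829162597656), (75.97115325927734, 28.139568328857422), 70.6280288696289)
sc1.png viewer ((686.8970947265625, -198.1531982421875), (404.5463562011719, 473.5726013183594), 11.249361991882324)
bg [110. 110. 108.]
 carrier? ((433.4060974121094, 245.26629638671875), (85.25724792480469, 40.14167022705078), 70.8021240234375)
jaw [ 0.61084393 -0.16990657  0.092     ]
dim [ 0.50868536 -0.13259816  0.066     ]
mk [ 0.47574512 -0.11611505  0.037     ]
```

View pics/crop1.png

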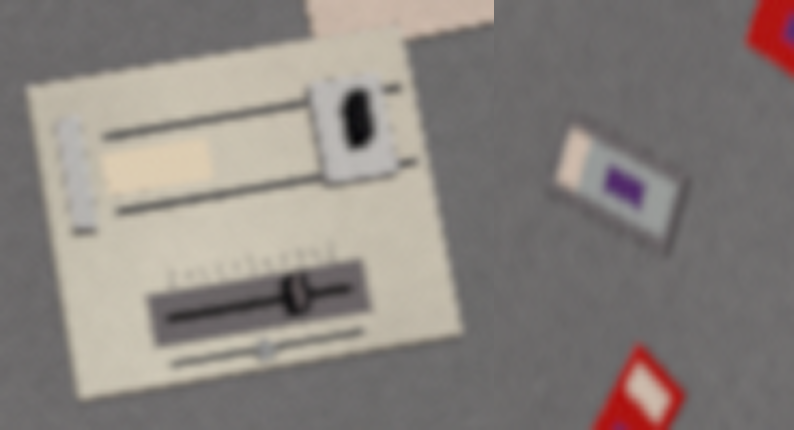

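The crop shows the viewer corners at about (27,87), (405,32), (462,333) and (80,398). The jaw plate is at (358,118), the cap line at (297,293) and the marker at (265,348). The long carrier lies glass up.

```bash
cat >> h.py <<'E'
from scipy.spatial.transform import Rotation as Ro
def rel(pos,yaw):
    """shares to reach TCP pos, tool down with tool x at world yaw (deg)"""
    s=robot.read_state(); R0=Ro.from_rotvec(s['orientation']); a=np.radians(yaw)
    R1=Ro.from_matrix(np.c_[[np.cos(a),np.sin(a),0],[np.sin(a),-np.cos(a),0],[0,0,-1]])
    sh=R0.inv().apply(np.array(pos)-s['tool_pos'])/.2; tu=(R0.inv()*R1).as_rotvec()/(np.pi/2)
    x=R0.as_matrix()[:,0]
    print('t',s['t'],'pos',np.round(s['tool_pos'],4),'yaw',np.degrees(np.arctan2(x[1],x[0])).round(2),'shift',np.round(sh,4),'turn',np.round(tu,4),'F',np.round(s['force'],1),'open',round(s['opening'],4))
E
python3 - <<'E'
from h import *
c=dict(np.load('pics/top1.png.npz'))
P=np.array([px2w(c,255+u/4.3-.4,155+v/4.3-.4,.03)[:2] for u,v in ((27,87),(405,32),(462,333),(80,398))])
print(P,P.mean(0)); 
ys=[P[0]-P[1],P[3]-P[2]]; xs=[P[0]-P[3],P[1]-P[2]]
print([np.degrees(np.arctan2(d[1],d[0])) for d in ys+xs],[np.linalg.norm(d) for d in ys+xs])
rel((.432,.245,.185),70.8)
E
```

```text
[[ 0.64462512  0.02975678]
 [ 0.67830675 -0.20816855]
 [ 0.4876275  -0.23722674]
 [ 0.44949485 -0.00275656]] [ 0.56501356 -0.10459877]
[np.float64(98.05747213168159), np.float64(99.23732359273681), np.float64(9.459932748982807), np.float64(8.664810122404479)] [np.float64(0.24029756177556846), np.float64(0.23755075386077207), np.float64(0.19782047206332193), np.float64(0.19288067997435268)]
t 0.1 pos [0.1655 0.5762 0.1841] yaw 163.97 shift [-1.7381 -1.2234 -0.0028] turn [-9.0000e-04  8.0000e-04  1.0352e+00] F [-0.1  0.7 -0.8] open 0.0931
```

Request:
jog_arm(
  rows=[
    [[-0.2,-0.14,0],[0,0,0.09]],
    [[-0.4,-0.28,0],[0,0,0.18]],
    [[-0.6,-0.42,0],[0,0,0.27]],
    [[-0.8,-0.56,0],[0,0,0.36]],
    [[-1,-0.7,0],[0,0,0.45]],
  ],
)

```text
t: 0.6
tool_pos: [0.3198, 0.3851, 0.1846]
orientation: [-1.495, -2.763, 0.001]
force: [1.1, -0.2, 1.4]
opening: 0.0928
gripper_force: 0.0
```

```bash
python3 -c "
from h import *
rel((.432,.245,.185),70.8)"
```

```text
t 0.6 pos [0.3198 0.3851 0.1846] yaw 123.16 shift [-0.8933  0.0863 -0.0018] turn [-2.000e-04  2.000e-04  5.818e-01] F [ 1.1 -0.2  1.4] open 0.0928
```

Request:
jog_arm(
  rows=[
    [[-0.2,0.02,0],[0,0,0.09]],
    [[-0.4,0.04,0],[0,0,0.18]],
    [[-0.6,0.06,0],[0,0,0.27]],
    [[-0.8,0.08,0],[0,0,0.36]],
    [[-0.8,0.08,0],[0,0,0.45]],
  ],
)

```text
t: 1.1
tool_pos: [0.4231, 0.2585, 0.1846]
orientation: [2.363, 2.068, -0.001]
force: [-0.7, 0.1, 0.3]
opening: 0.0928
gripper_force: 0.0
```

Request:
jog_arm(
  rows=[
    [[0,0,0],[0,0,0.08]],
    [[0,0,0],[0,0,0.08]],
    [[0,0,0],[0,0,0.08]],
  ],
)

```text
t: 1.4
tool_pos: [0.4206, 0.2622, 0.1847]
orientation: [-2.476, -1.934, 0.001]
force: [0.5, 0.2, 0.1]
opening: 0.093
gripper_force: 0.0
```

```bash
python3 - <<'E'
from h import *
c=snap('wrist','w1.png')
rel((.432,.245,.185),70.8)
print(c['vertical_fov'],c['cx'],c['cy'],-np.array(c['R']).T@c['t'],np.round(c['R'],3).tolist())
E
```

```text
t 1.45 pos [0.4205 0.2623 0.1848] yaw 76.0 shift [-0.0702  0.0767 -0.0012] turn [-0.0003  0.0002  0.0577] F [ 0.9  0.5 -0.6] open 0.093
65.70646984690485 282.44475044925053 207.83543093412553 [0.43812007 0.33194637 0.38463278] [[0.97, -0.243, -0.001], [-0.234, -0.937, 0.259], [-0.064, -0.251, -0.966]]
```

View pics/w1.png

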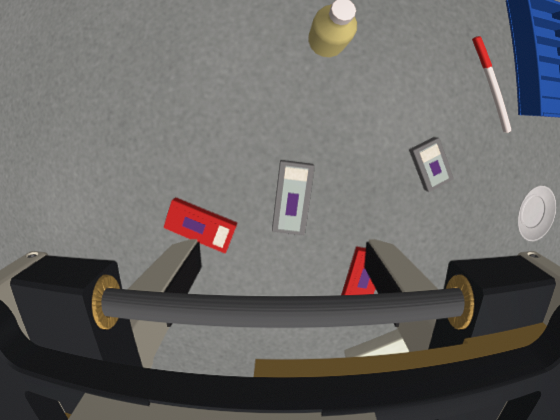

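The wrist view shows the long carrier between the fingers. Its top outline corners are near (281,161), (314,164), (301,233) and (273,231).

```bash
python3 - <<'E'
from h import *
c=dict(np.load('pics/w1.png.npz'))
W=np.array([px2w(c,u,v,.016,True)[:2] for u,v in ((281,161),(314,164),(301,233),(273,231))])
print(W,W.mean(0)); 
for d in (W[0]-W[3],W[1]-W[2],W[0]-W[1],W[3]-W[2]): print(np.degrees(np.arctan2(d[1],d[0])),np.linalg.norm(d))
print(px2w(c,292,204,.016,True))
rel((.432,.245,.12),70.8)
E
```

```text
[[0.42552228 0.28989907]
 [0.46129811 0.2775464 ]
 [0.42774276 0.20017582]
 [0.39573663 0.21083186]] [0.42757495 0.24461329]
69.35795168355749 0.08449147191176641
66.5537898603174 0.08433366268439182
160.95123169754083 0.037848359387855475
161.58547131497184 0.03373341830927767
[0.4256902  0.23777701 0.016     ]
t 1.45 pos [0.4205 0.2623 0.1848] yaw 76.0 shift [-0.0701  0.0768  0.3238] turn [-0.0003  0.0002  0.0577] F [ 0.9  0.5 -0.6] open 0.093
```

Request:
jog_arm(
  rows=[
    [[-0.07,0.072,0.2],[0,0,0.06]],
    [[-0.07,0.072,0.4],[0,0,0.06]],
    [[-0.07,0.072,0.6],[0,0,0.06]],
    [[-0.07,0.072,0.75],[0,0,0.06]],
    [[-0.07,0.072,0.8],[0,0,0.06]],
  ],
)

```text
t: 1.95
tool_pos: [0.4283, 0.2441, 0.0213]
orientation: [-2.564, -1.813, 0.009]
force: [-0.7, -1.2, -0.3]
opening: 0.0926
gripper_force: 0.0
```

```bash
python3 - <<'E'
from h import *
rel((.431,.245,.004),70.5)
c=snap('wrist','w2.png')
E
```

```text
t 1.95 pos [0.4283 0.2441 0.0213] yaw 70.54 shift [0.0089 0.0118 0.0862] turn [-0.0028  0.0027  0.0004] F [-0.7 -1.2 -0.3] open 0.0926
```

View pics/w2.png

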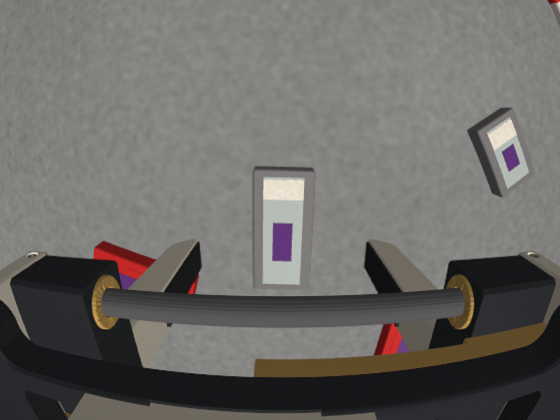

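The wrist view has the carrier centred laterally at column 284, with fingers at 190 and 375. A red block sits near the left finger, so I'm checking its clearance.

```bash
python3 - <<'E'
from h import *
s=robot.read_state();R=Ro.from_rotvec(s['orientation'])
def red(nm,fish):
    c=dict(np.load('pics/'+nm+'.npz')); g=c['frame'].astype(int)
    m=((g[:,:,0]>110)&(g[:,:,1]<50)&(g[:,:,2]<60)).astype(np.uint8)
    cs,_=cv2.findContours(m,0,cv2.CHAIN_APPROX_NONE)
    for q in cs:
        if cv2.contourArea(q)<60: continue
        W=np.array([px2w(c,*p,.016,fish) for p in q[:,0].astype(float)])
        if np.linalg.norm(W.mean(0)[:2]-[.43,.245])>.25: continue
        T=R.inv().apply(W-s['tool_pos'])
        b=cv2.boxPoints(cv2.minAreaRect((T[:,:2]*1000).astype(np.float32)));print(nm,np.round(b).tolist())
red('sc1.png',0);red('w1.png',1);red('top1.png',0)
c=dict(np.load('pics/w2.png.npz'))
for p in ((254,168),(314,168),(283,168),(283,290)):
    print(np.round(R.inv().apply(px2w(c,*p,.016,True)-s['tool_pos'])*1000,1))
E
```

```text
sc1.png [[-147.0, 120.0], [-142.0, 79.0], [-58.0, 88.0], [-63.0, 130.0]]
sc1.png [[-78.0, -72.0], [-53.0, -157.0], [-15.0, -146.0], [-41.0, -61.0]]
w1.png [[-126.0, 120.0], [-122.0, 80.0], [-57.0, 87.0], [-61.0, 126.0]]
w1.png [[-76.0, -76.0], [-52.0, -157.0], [-14.0, -146.0], [-38.0, -65.0]]
top1.png [[-77.0, -76.0], [-53.0, -156.0], [-16.0, -145.0], [-41.0, -65.0]]
top1.png [[-145.0, 116.0], [-141.0, 80.0], [-60.0, 89.0], [-64.0, 125.0]]
[ 42.9 -18.5   5.4]
[42.9 19.7  5.2]
[42.8 -0.   5.3]
[-44.5  -0.    5.7]
```

Request:
jog_arm(
  rows=[
    [[0,0,0.05],[0,0,0]],
    [[0,0,0.08],[0,0,0]],
    [[0,0,0.08],[0,0,0]],
  ],
)

```text
t: 2.3
tool_pos: [0.4318, 0.2454, 0.0095]
orientation: [2.567, 1.811, 0.001]
force: [0.3, 0.0, -0.3]
opening: 0.093
gripper_force: 0.0
```

Request:
jog_arm(
  rows=[
    [[0,0,0],[0,0,0]],
    [[0,0,0],[0,0,0]],
    [[0,0,0],[0,0,0]],
    [[0,0,0],[0,0,0]],
    [[0,0,0],[0,0,0]],
  ],
  hand=1,
  squeeze=25,
)

```text
t: 2.8
tool_pos: [0.4315, 0.2452, 0.0092]
orientation: [2.568, 1.81, 0.0]
force: [-0.5, 0.6, -0.9]
opening: 0.0579
gripper_force: 0.0
```

Request:
jog_arm(
  rows=[
    [[0,0,0],[0,0,0]],
    [[0,0,0],[0,0,0]],
    [[0,0,0],[0,0,0]],
  ],
)

```text
t: 3.1
tool_pos: [0.4313, 0.2451, 0.009]
orientation: [2.568, 1.81, -0.0]
force: [0.2, 0.0, -0.2]
opening: 0.0339
gripper_force: 0.0
```

```bash
python3 - <<'E'
from h import *
c=snap('wrist','w3.png')
rel((.431,.245,.004),70.5); print(robot.read_state()['gripper_force'])
E
```

```text
t 3.15 pos [0.4313 0.2451 0.009 ] yaw 70.37 shift [-0.0009 -0.0011  0.0249] turn [-0.0001  0.0001 -0.0015] F [-0.4 -0.   0.2] open 0.0294
0.0
```

View pics/w3.png

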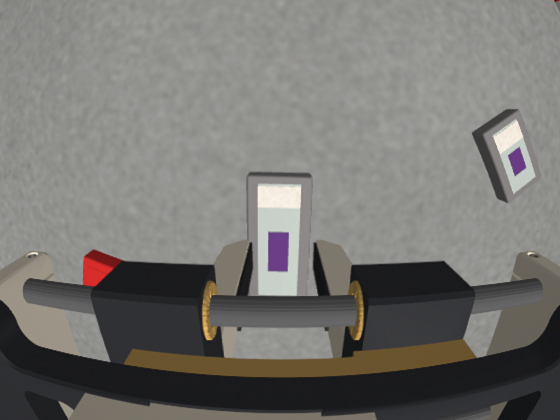

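The fingers are now beside the carrier, pad tips at about (250,245) and (313,245). I'll let them finish closing.

Request:
jog_arm(
  rows=[
    [[0,0,0],[0,0,0]],
    [[0,0,0],[0,0,0]],
    [[0,0,0],[0,0,0]],
  ],
)

```text
t: 3.45
tool_pos: [0.4313, 0.2451, 0.009]
orientation: [-2.568, -1.81, 0.0]
force: [0.4, -0.4, -0.1]
opening: 0.0057
gripper_force: 0.0
```

```bash
python3 - <<'E'
from h import *
c=snap('wrist','w4.png'); f=foc(c)
def fp(X):
    p=np.array(c['R'])@X+c['t']; r=np.hypot(p[0],p[1]); th=np.arctan2(r,p[2]); return (c['cx']+f*th*p[0]/r).round(1),(c['cy']+f*th*p[1]/r).round(1)
s=robot.read_state();R=Ro.from_rotvec(s['orientation']);print(s['opening'],s['gripper_force'])
for y in(-.02,0,.02): print(fp(s['tool_pos']+R.apply([0,y,0])))
E
```

```text
0.002606676025103058 0.0
(np.float64(252.1), np.float64(234.7))
(np.float64(282.7), np.float64(234.8))
(np.float64(313.2), np.float64(234.7))
```

View pics/w4.png

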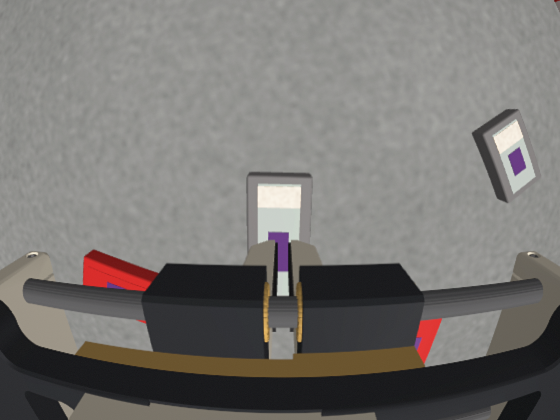

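The fingers closed above the carrier, with tips at about row 243 in w4, so the real tip height is more than the reading suggests. I'll reopen and estimate the offset.

Request:
jog_arm(
  rows=[
    [[0,0,0],[0,0,0]],
    [[0,0,0],[0,0,0]],
    [[0,0,0],[0,0,0]],
    [[0,0,0],[0,0,0]],
    [[0,0,0],[0,0,0]],
  ],
  hand=-1,
)

```text
t: 4.0
tool_pos: [0.4313, 0.2451, 0.009]
orientation: [2.568, 1.81, -0.0]
force: [0.7, 0.2, 0.7]
opening: 0.0379
gripper_force: 0.0
```

Request:
jog_arm(
  rows=[
    [[0,0,0],[0,0,0]],
    [[0,0,0],[0,0,0]],
    [[0,0,0],[0,0,0]],
    [[0,0,0],[0,0,0]],
    [[0,0,0],[0,0,0]],
  ],
)

```text
t: 4.5
tool_pos: [0.4313, 0.2451, 0.009]
orientation: [-2.568, -1.81, 0.0]
force: [1.0, -0.4, 0.3]
opening: 0.0781
gripper_force: 0.0
```

```bash
python3 - <<'E'
from h import *
c=dict(np.load('pics/w4.png.npz')); f=foc(c)
def fp(X):
    p=np.array(c['R'])@X+c['t']; r=np.hypot(p[0],p[1]); th=np.arctan2(r,p[2]); return (c['cx']+f*th*p[0]/r).round(1),(c['cy']+f*th*p[1]/r).round(1)
s=robot.read_state();R=Ro.from_rotvec(s['orientation']);print(s['tool_pos'],s['opening'])
for x in (-.0075,0,.0075):
  print(x,[fp(s['tool_pos']+R.apply([x,.02,-h]))[1] for h in (0,.005,.01,.02)])
E
```

```text
[0.43134325 0.24514051 0.00904239] 0.07805983051985295
-0.0075 [np.float64(245.3), np.float64(248.2), np.float64(251.1), np.float64(257.5)]
0 [np.float64(234.7), np.float64(237.3), np.float64(240.1), np.float64(246.0)]
0.0075 [np.float64(223.8), np.float64(226.2), np.float64(228.7), np.float64(234.2)]
```

Request:
jog_arm(
  rows=[
    [[0,0,0.01],[0,0,0]],
    [[0,0,0.02],[0,0,0]],
    [[0,0,0.03],[0,0,0]],
    [[0,0,0.03],[0,0,0]],
  ],
)

```text
t: 4.9
tool_pos: [0.431, 0.245, 0.0025]
orientation: [-2.567, -1.81, 0.001]
force: [-0.2, 0.2, -0.3]
opening: 0.0933
gripper_force: 0.0
```

Request:
jog_arm(
  rows=[
    [[0,0,0.005],[0,0,0]],
    [[0,0,0.01],[0,0,0]],
    [[0,0,0.01],[0,0,0]],
  ],
)

```text
t: 5.2
tool_pos: [0.4312, 0.2451, 0.0009]
orientation: [-2.568, -1.81, 0.0]
force: [0.3, 1.3, 0.4]
opening: 0.093
gripper_force: 0.0
```

Request:
jog_arm(
  rows=[
    [[0,0,0.005],[0,0,0]],
    [[0,0,0.01],[0,0,0]],
    [[0,0,0.01],[0,0,0]],
  ],
)

```text
t: 5.5
tool_pos: [0.4312, 0.2451, -0.0011]
orientation: [-2.568, -1.81, 0.0]
force: [0.4, 0.2, -0.3]
opening: 0.0932
gripper_force: 0.0
```

Request:
jog_arm(
  rows=[
    [[0,0,0.005],[0,0,0]],
    [[0,0,0.01],[0,0,0]],
    [[0,0,0.01],[0,0,0]],
  ],
)

```text
t: 5.8
tool_pos: [0.4312, 0.2451, -0.0032]
orientation: [-2.568, -1.81, 0.001]
force: [-0.6, 0.4, 0.3]
opening: 0.0933
gripper_force: 0.0
```

Request:
jog_arm(
  rows=[
    [[0,0,0.005],[0,0,0]],
    [[0,0,0.01],[0,0,0]],
    [[0,0,0.01],[0,0,0]],
  ],
)

```text
t: 6.1
tool_pos: [0.4312, 0.2451, -0.0052]
orientation: [-2.568, -1.81, 0.001]
force: [0.1, 0.5, 0.3]
opening: 0.0926
gripper_force: 0.0
```

Request:
jog_arm(
  rows=[
    [[0,0,0.005],[0,0,0]],
    [[0,0,0.01],[0,0,0]],
    [[0,0,0.01],[0,0,0]],
  ],
)

```text
t: 6.4
tool_pos: [0.4312, 0.2451, -0.0071]
orientation: [2.568, 1.81, -0.0]
force: [-0.8, 1.3, 0.1]
opening: 0.0932
gripper_force: 0.0
```

Request:
jog_arm(
  rows=[
    [[0,0,0.005],[0,0,0]],
    [[0,0,0.01],[0,0,0]],
    [[0,0,0.01],[0,0,0]],
  ],
)

```text
t: 6.7
tool_pos: [0.4312, 0.2451, -0.0091]
orientation: [-2.568, -1.81, 0.0]
force: [-0.6, 0.4, 0.2]
opening: 0.0931
gripper_force: 0.0
```

Request:
jog_arm(
  rows=[
    [[0,0,0.005],[0,0,0]],
    [[0,0,0.01],[0,0,0]],
    [[0,0,0.01],[0,0,0]],
  ],
)

```text
t: 7.0
tool_pos: [0.4312, 0.2451, -0.0111]
orientation: [-2.568, -1.81, 0.0]
force: [-0.8, -0.5, 0.5]
opening: 0.093
gripper_force: 0.0
```

Request:
jog_arm(
  rows=[
    [[0,0,0.005],[0,0,0]],
    [[0,0,0.01],[0,0,0]],
    [[0,0,0.01],[0,0,0]],
  ],
)

```text
t: 7.3
tool_pos: [0.4312, 0.2451, -0.0131]
orientation: [-2.568, -1.81, 0.0]
force: [0.3, 0.6, -0.3]
opening: 0.0929
gripper_force: 0.0
```

Request:
jog_arm(
  rows=[
    [[0,0,0.005],[0,0,0]],
    [[0,0,0.01],[0,0,0]],
    [[0,0,0.01],[0,0,0]],
  ],
)

```text
t: 7.6
tool_pos: [0.4312, 0.2451, -0.0152]
orientation: [-2.568, -1.81, 0.0]
force: [0.5, -0.1, -0.2]
opening: 0.0928
gripper_force: 0.0
```

Request:
jog_arm(
  rows=[
    [[0,0,0.005],[0,0,0]],
    [[0,0,0.01],[0,0,0]],
    [[0,0,0.01],[0,0,0]],
  ],
)

```text
t: 7.9
tool_pos: [0.4312, 0.2451, -0.0171]
orientation: [-2.568, -1.81, 0.0]
force: [-0.1, -0.5, -0.2]
opening: 0.0931
gripper_force: 0.0
```

Request:
jog_arm(
  rows=[
    [[0,0,0.005],[0,0,0]],
    [[0,0,0.01],[0,0,0]],
    [[0,0,0.01],[0,0,0]],
  ],
)

```text
t: 8.2
tool_pos: [0.4312, 0.2451, -0.0191]
orientation: [-2.568, -1.81, 0.0]
force: [-0.5, 0.9, -0.1]
opening: 0.0932
gripper_force: 0.0
```

Request:
jog_arm(
  rows=[
    [[0,0,0.005],[0,0,0]],
    [[0,0,0.01],[0,0,0]],
    [[0,0,0.01],[0,0,0]],
  ],
)

```text
t: 8.5
tool_pos: [0.4312, 0.245, -0.0212]
orientation: [-2.568, -1.81, 0.001]
force: [-0.6, 0.9, -0.4]
opening: 0.0933
gripper_force: 0.0
```

Request:
jog_arm(
  rows=[
    [[0,0,0.005],[0,0,0]],
    [[0,0,0.005],[0,0,0]],
  ],
)

```text
t: 8.7
tool_pos: [0.4313, 0.2451, -0.0221]
orientation: [2.568, 1.81, -0.0]
force: [-0.0, 0.2, -0.2]
opening: 0.0932
gripper_force: 0.0
```

Request:
jog_arm(
  rows=[
    [[0,0,0],[0,0,0]],
    [[0,0,0],[0,0,0]],
    [[0,0,0],[0,0,0]],
    [[0,0,0],[0,0,0]],
    [[0,0,0],[0,0,0]],
  ],
  hand=1,
)

```text
t: 9.2
tool_pos: [0.4313, 0.2451, -0.022]
orientation: [-2.568, -1.81, 0.0]
force: [-0.7, 0.1, -0.0]
opening: 0.0574
gripper_force: 0.0
```

Request:
jog_arm(
  rows=[
    [[0,0,0],[0,0,0]],
    [[0,0,0],[0,0,0]],
    [[0,0,0],[0,0,0]],
  ],
)

```text
t: 9.5
tool_pos: [0.4312, 0.2451, -0.022]
orientation: [-2.568, -1.81, 0.0]
force: [-0.6, -0.4, 0.3]
opening: 0.0396
gripper_force: 25.0
```

```bash
python3 - <<'E'
from h import *
c=snap('wrist','w5.png');s=robot.read_state();print(s['opening'],s['gripper_force'])
E
```

```text
0.03939239879478667 24.979863166809082
```

View pics/w5.png

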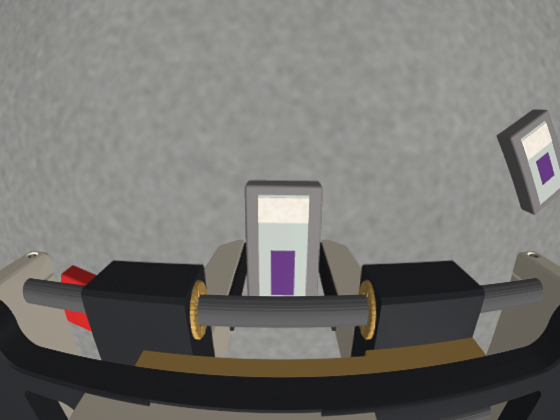

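The carrier is gripped: opening 39.5 mm, 25 N. The tool z reading simply has an offset, so placing on the bed means a reading of about +0.008. Next I'll lift it.

Request:
jog_arm(
  rows=[
    [[0,0,-0.05],[0,0,0]],
    [[0,0,-0.2],[0,0,0]],
    [[0,0,-0.4],[0,0,0]],
    [[0,0,-0.6],[0,0,0]],
    [[0,0,-0.75],[0,0,0]],
  ],
  squeeze=30,
)

```text
t: 10.05
tool_pos: [0.4322, 0.2455, 0.1317]
orientation: [2.567, 1.81, 0.005]
force: [0.8, 0.1, -0.5]
opening: 0.0397
gripper_force: 30.0
```

```bash
python3 - <<'E'
from h import *
c=dict(np.load('pics/w5.png.npz'))
p0=np.array([.4312,.2451,-.022]); a=np.radians(70.4)
for p in ((246,181),(322,182),(284,181.5)):
    d=px2w(c,*p,.016,True)-p0; print(np.round([d[0]*np.cos(a)+d[1]*np.sin(a),d[0]*np.sin(a)-d[1]*np.cos(a)],4))
v=np.array([.565,-.1046]);yw=np.radians(8.85)
V=lambda x,y: v+np.array([x*np.cos(yw)-y*np.sin(yw),x*np.sin(yw)+y*np.cos(yw)])
print(V(.035,.044)); rel((*V(.035,.044),.12),98.85)
E
```

```text
[ 0.0426 -0.0185]
[0.042  0.0201]
[0.0423 0.0008]
[ 0.59281399 -0.05573916]
t 10.05 pos [0.4322 0.2455 0.1317] yaw 70.37 shift [-1.1487  1.2624  0.0588] turn [ 0.0018 -0.0009 -0.3165] F [ 0.8  0.1 -0.5] open 0.0397
```

Request:
jog_arm(
  rows=[
    [[-0.15,0.16,0],[0,0,-0.06]],
    [[-0.3,0.32,0],[0,0,-0.12]],
    [[-0.45,0.48,0],[0,0,-0.18]],
    [[-0.6,0.65,0],[0,0,-0.24]],
    [[-0.75,0.82,0],[0,0,-0.3]],
  ],
)

```text
t: 10.55
tool_pos: [0.5362, 0.0471, 0.129]
orientation: [2.069, 2.363, 0.001]
force: [0.0, 0.3, -0.6]
opening: 0.0395
gripper_force: 30.0
```

```bash
python3 -c "
from h import *
rel((.5928,-.0557,.12),98.85)"
```

```text
t 10.55 pos [0.5362 0.0471 0.129 ] yaw 97.6 shift [-0.5469  0.2127  0.0455] turn [ 0.0007  0.0001 -0.0138] F [ 0.   0.3 -0.6] open 0.0395
```

Request:
jog_arm(
  rows=[
    [[-0.15,0.06,0],[0,0,-0.01]],
    [[-0.3,0.12,0],[0,0,-0.01]],
    [[-0.45,0.18,0],[0,0,-0.01]],
    [[-0.45,0.18,0],[0,0,-0.01]],
    [[-0.45,0.18,0],[0,0,-0.01]],
  ],
)

```text
t: 11.05
tool_pos: [0.5826, -0.0364, 0.1283]
orientation: [-2.057, -2.374, -0.0]
force: [-0.1, 0.4, -0.4]
opening: 0.0394
gripper_force: 30.0
```

```bash
python3 - <<'E'
from h import *
rel((.5928,-.0557,.12),98.85)
c=snap('wrist','w6.png')
E
```

```text
t 11.05 pos [ 0.5826 -0.0364  0.1283] yaw 98.18 shift [-0.103   0.0367  0.0414] turn [-0.0001 -0.0002 -0.0074] F [-0.1  0.4 -0.4] open 0.0394
```

View pics/w6.png

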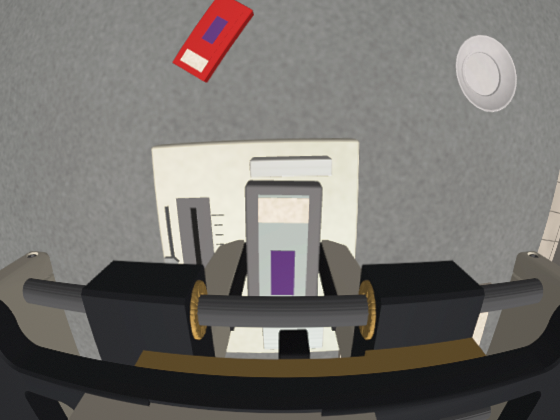

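The wrist view shows the viewer's far (+y) corners at (153,147) and (358,141), the fence across (251,157)–(331,176), and the held carrier squarely below it.

```bash
python3 - <<'E'
from h import *
c=dict(np.load('pics/w6.png.npz')); g=cv2.cvtColor(c['frame'],cv2.COLOR_RGB2GRAY).astype(float); g=cv2.GaussianBlur(g,(3,3),0)
yw=np.radians(8.85)
# far (+y) edge: scan columns, strongest dark->bright
def edge_row(u,a,b):
    d=np.diff(g[a:b,u]); i=d.argmax(); return a+i+.5
E=np.array([px2w(c,u,edge_row(u,132,158),.03,True)[:2] for u in list(range(160,245,4))+list(range(336,354,3))])
k=np.polyfit(E[:,0],E[:,1],1); print('far edge yaw',np.degrees(np.arctan(k[0])),'res',np.std(E[:,1]-np.polyval(k,E[:,0])))
def edge_col(v,a,b):
    d=np.diff(g[v,a:b]); i=d.argmin(); return a+i+.5
S=np.array([px2w(c,edge_col(v,345,368),v,.03,True)[:2] for v in range(150,240,4)])
m=np.polyfit(S[:,1],S[:,0],1); print('side yaw',np.degrees(-np.arctan(m[0])),'res',np.std(S[:,0]-np.polyval(m,S[:,1])))
L=np.array([px2w(c,a,v,.03,True)[:2] for v in range(155,195,4) for a in [140+np.diff(g[v,140:170]).argmax()+.5]])
yv=np.arctan(k[0]); yv=np.radians(8.85) if abs(np.degrees(yv)-8.85)>2 else yv
for yv in (np.arctan(k[0]),-np.arctan(m[0]),np.radians(8.85)):
    ex=np.array([np.cos(yv),np.sin(yv)]);ey=np.array([-np.sin(yv),np.cos(yv)])
    print(np.degrees(yv),'y120:',(E@ey).mean(),'x100:',(S@ex).mean(),'x-100',(L@ex).mean(),'center top-est',np.dot([.565,-.1046],ex),np.dot([.565,-.1046],ey))
    print(' center',((S@ex).mean()-.1)*ex+((E@ey).mean()-.12)*ey)
E
```

```text
far edge yaw 9.256215520120346 res 0.00025398178759570184
side yaw 9.63374801249958 res 0.00032040706894477614
9.256215520120346 y120: -0.07442912817757386 x100: 0.64093532765403 x-100 0.4429814750912241 center top-est 0.5408182197511615 -0.1941180393090357
 center [ 0.56516562 -0.1048882 ]
9.63374801249958 y120: -0.07787303970538449 x100: 0.6400921307516966 x-100 0.4423129999864218 center top-est 0.5395274089220978 -0.1976773508063264
 center [ 0.56558951 -0.10469842]
8.85 y120: -0.07071996063318513 x100: 0.6418115061876769 x-100 0.4436792564163675 center top-est 0.5421808738445466 -0.19027890066206435
 center [ 0.56470289 -0.10509264]
```

```bash
cat >> h.py <<'E'
YV=np.radians(9.3)
def V(x,y): return np.array([.5652,-.1049])+np.array([x*np.cos(YV)-y*np.sin(YV),x*np.sin(YV)+y*np.cos(YV)])
E
python3 -c "
from h import *
print(V(.035,.0443));rel((*V(.035,.0443),.01),99.3)"
```

```text
[ 0.5925809  -0.05552616]
t 11.1 pos [ 0.5824 -0.0356  0.1282] yaw 98.24 shift [-0.1063  0.0365  0.5912] turn [-0.0002 -0.0003 -0.0118] F [-0.   0.3 -1.1] open 0.0393
```

Request:
jog_arm(
  rows=[
    [[-0.106,0.036,0.1],[0,0,-0.012]],
    [[-0.106,0.036,0.25],[0,0,-0.012]],
    [[-0.106,0.036,0.4],[0,0,-0.012]],
    [[-0.106,0.036,0.4],[0,0,-0.012]],
    [[-0.106,0.036,0.4],[0,0,-0.012]],
  ],
)

```text
t: 11.6
tool_pos: [0.5921, -0.0547, 0.0483]
orientation: [-2.031, -2.395, 0.001]
force: [-1.0, 0.5, -0.6]
opening: 0.0393
gripper_force: 30.0
```

```bash
python3 -c "
from h import *
rel((*V(.035,.0443),.008),99.3)"
```

```text
t 11.6 pos [ 0.5921 -0.0547  0.0483] yaw 99.42 shift [-0.0044  0.0019  0.2013] turn [-0.0008 -0.0004  0.0013] F [-1.   0.5 -0.6] open 0.0393
```

Request:
jog_arm(
  rows=[
    [[-0.003,0.002,0.05],[0,0,0]],
    [[-0.003,0.002,0.11],[0,0,0]],
    [[-0.003,0.002,0.16],[0,0,0]],
    [[-0.003,0.002,0.185],[0,0,0]],
    [[-0.003,0.002,0.185],[0,0,0]],
  ],
)

```text
t: 12.1
tool_pos: [0.5922, -0.0562, 0.0096]
orientation: [-2.032, -2.393, 0.002]
force: [-0.4, 0.6, 0.3]
opening: 0.0394
gripper_force: 30.0
```

Request:
jog_arm(
  rows=[
    [[0,0,0.005],[0,0,0]],
    [[0,0,0.01],[0,0,0]],
    [[0,0,0.01],[0,0,0]],
  ],
)

```text
t: 12.4
tool_pos: [0.5936, -0.0564, 0.0093]
orientation: [2.033, 2.395, 0.0]
force: [-0.8, -0.4, -1.1]
opening: 0.0392
gripper_force: 30.0
```

Request:
jog_arm(
  rows=[
    [[0,0,0.003],[0,0,0]],
    [[0,0,0.006],[0,0,0]],
    [[0,0,0.006],[0,0,0]],
  ],
)

```text
t: 12.7
tool_pos: [0.5935, -0.0564, 0.0081]
orientation: [2.033, 2.395, 0.0]
force: [-0.2, -0.3, 0.3]
opening: 0.0395
gripper_force: 30.0
```

Request:
jog_arm(
  rows=[
    [[0,-0.006,0],[0,0,0]],
    [[0,-0.006,0.003],[0,0,0]],
    [[0,-0.006,0.003],[0,0,0]],
  ],
)

```text
t: 13.0
tool_pos: [0.5924, -0.0566, 0.008]
orientation: [2.033, 2.395, 0.0]
force: [-1.7, 0.3, 5.8]
opening: 0.0392
gripper_force: 30.0
```

Request:
jog_arm(
  rows=[
    [[0,0,0.003],[0,0,0]],
    [[0,0,0.003],[0,0,0]],
  ],
)

```text
t: 13.2
tool_pos: [0.5924, -0.0566, 0.008]
orientation: [2.033, 2.395, 0.0]
force: [-5.1, 0.9, 11.2]
opening: 0.0391
gripper_force: 30.0
```

Request:
jog_arm(
  rows=[
    [[0,0,0],[0,0,0]],
    [[0,0,0],[0,0,0]],
    [[0,0,0],[0,0,0]],
    [[0,0,0],[0,0,0]],
  ],
  hand=-0.4,
)

```text
t: 13.6
tool_pos: [0.5919, -0.0566, 0.0064]
orientation: [-2.033, -2.395, 0.0]
force: [1.0, -0.2, -0.6]
opening: 0.0635
gripper_force: 0.0
```

Request:
jog_arm(
  rows=[
    [[0,0,-0.02],[0,0,0]],
    [[0,0,-0.15],[0,0,0]],
    [[0,0,-0.35],[0,0,0]],
    [[0,0,-0.5],[0,0,0]],
    [[0,0,-0.5],[0,0,0]],
  ],
)

```text
t: 14.1
tool_pos: [0.596, -0.0572, 0.113]
orientation: [2.028, 2.389, 0.007]
force: [0.2, -0.3, 0.7]
opening: 0.0652
gripper_force: 0.0
```

```bash
python3 - <<'E'
from h import *
t=snap('top','top2.png'); g=t['frame']
# jaw plate and carrier in rectified viewer coords at given height
def rect(c,z,x0,x1,y0,y1,s=.0005):
    xs=np.arange(x0,x1,s);ys=np.arange(y0,y1,s)
    M=np.zeros((len(ys),len(xs),2),np.float32)
    for i,y in enumerate(ys):
        for j,x in enumerate(xs): M[i,j]=w2px(c,(*V(x,y),z))
    return cv2.remap(c['frame'],M[:,:,0],M[:,:,1],cv2.INTER_LINEAR)
c=dict(np.load('pics/top1.png.npz'))
r=rect(c,.092,.0,.07,-.12,.0).max(2); m=(r<70); y,x=np.nonzero(m); print('plate before: x',x.min()*.5,x.max()*.5,'y',-120+y.min()*.5,-120+y.max()*.5, 'mean',x.mean()*.5,-120+y.mean()*.5)
rel((*V(.035,-.072),.1),99.3)
E
```

```text
plate before: x 17.0 48.0 y -76.5 -63.0 mean 32.34121171770972 -69.95306258322236
t 14.15 pos [ 0.5945 -0.057   0.1102] yaw 99.35 shift [-0.5726 -0.0091  0.0521] turn [0.0036 0.0013 0.0005] F [0.  0.4 0.7] open 0.0651
```

Request:
jog_arm(
  rows=[
    [[-0.2,-0.01,0],[0,0,0]],
    [[-0.4,-0.01,0],[0,0,0]],
    [[-0.56,-0.01,0],[0,0,0]],
    [[-0.56,-0.01,0],[0,0,0]],
    [[-0.56,-0.01,0],[0,0,0]],
  ],
)

```text
t: 14.65
tool_pos: [0.6074, -0.1676, 0.105]
orientation: [-2.033, -2.391, 0.001]
force: [0.2, 0.4, 0.0]
opening: 0.0655
gripper_force: 0.0
```

```bash
python3 - <<'E'
from h import *
rel((*V(.035,-.07),.03),99.3)
c=snap('wrist','w7.png')
E
```

```text
t 14.65 pos [ 0.6074 -0.1676  0.105 ] yaw 99.25 shift [-0.0072  0.0184  0.375 ] turn [-0.0013 -0.001  -0.0005] F [0.2 0.4 0. ] open 0.0655
```

View pics/w7.png

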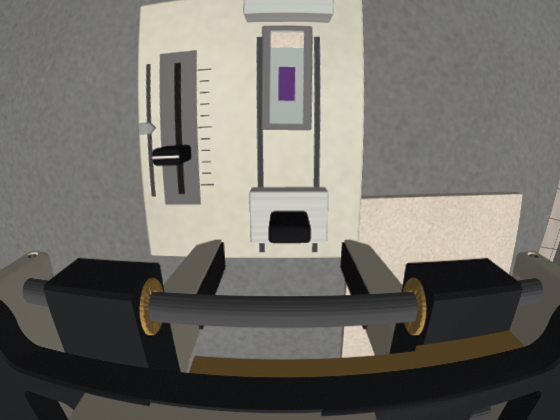

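The wrist view shows the carrier on the bed at (262–312, 27–129), just short of the fence at row 20. The jaw plate top is about (290,232), the marker tip about (156,128), and the dimmer's white line runs (153–180, 156).

```bash
python3 - <<'E'
from h import *
c=dict(np.load('pics/w7.png.npz'))
def vf(u,v,z):
    d=px2w(c,u,v,z,True)[:2]-V(0,0); return np.round([d[0]*np.cos(YV)+d[1]*np.sin(YV),-d[0]*np.sin(YV)+d[1]*np.cos(YV)],4)*1000
print('plate back top',vf(270,241,.092),vf(311,241,.092),'carriage front',vf(288,189,.049),vf(250,190,.049),vf(327,189,.049))
print('tip',vf(156,128,.037),vf(156,128,.033),'line',vf(154,157,.066),vf(167,156,.066),vf(180,155,.066))
print('fence',vf(289,20,.03),'carrier',[vf(*p,.046) for p in((262,27),(312,27),(263,129),(310,129))])
rel((*V(.035,-.07),.03),99.3)
np.set_printoptions(linewidth=250)
g=c['frame'][:,:,:].mean(2).astype(int)
print(g[118:138,136:162]); print(g[146:166,150:194:2])
E
```

```text
plate back top [ 22.7 -77.9] [ 51.4 -78. ] carriage front [ 35.8 -49.7] [  5.1 -50.4] [ 67.3 -49.6]
tip [-77.3   2.6] [-78.9   2.5] line [-68.3 -19.9] [-57.2 -19.5] [-46.5 -19.2]
fence [37.  93.2] carrier [array([15.4, 82. ]), array([55. , 82.1]), array([16. , -1.7]), array([53.2, -1.7])]
t 14.7 pos [ 0.6075 -0.1668  0.1052] yaw 99.32 shift [-0.0111  0.017   0.3762] turn [-0.0011 -0.001   0.0002] F [-0.5 -0.3 -0.2] open 0.0655
[[122 121 145 188 204 206 205 206 207 209 183  86  67  67  92 168 205 206 205 205 204 206 206 200 140 108]
 [121 121 145 187 205 206 206 206 207 207 176  90  67  68  99 175 206 205 205 205 205 206 206 197 144 109]
 [121 121 146 186 206 206 207 206 207 206 175  98  68  65  90 174 205 206 205 205 205 204 205 192 140 109]
 [122 122 149 187 208 207 207 206 207 206 172  96  72  65  92 180 206 207 205 205 205 205 205 189 137 108]
 [121 123 144 183 196 193 189 185 182 178 140  87 102  82  83 169 204 207 206 205 205 205 205 195 144 109]
 [122 123 134 161 155 149 144 141 139 134 127 127 132 122  98 120 176 204 206 205 205 204 205 196 141 108]
 [122 121 121 139 141 142 1
[... 2592 characters left out ...]
8 114  99  93  90  87  83  63  50  14  11  11  11  13  40 110]
 [ 67  74  69  64  57  51  44  35  27  25  25  25  23  20  17  14  10  12   9  17  62 110]
 [ 69  56  21  21  20  22  20  20  21  21  23  23  23  23  21  15  12  14  21  57 106 110]
 [ 68  59  19  21  22  23  22  25  22  24  23  24  24  23  22  16  11  27  65 106 110 109]
 [ 65  60  19  22  22  23  22  24  23  24  25  23  25  24  23  15  16  76 108 110 109 109]
 [ 67  65  33  20  20  21  20  22  22  23  21  21  22  20  20  14  35 108 110 109 110 109]
 [ 66  77  79  28  26  30  27  24  27  26  27  28  29  26  21  25  37 109 109 108 109 108]
 [ 66  80 194  95  80  92  74  59  63  66  70  73  76  66  28  27  38 108 109 109 108 109]]
```

Request:
jog_arm(
  rows=[
    [[-0.016,0.02,0.05],[0,0,0]],
    [[-0.016,0.02,0.15],[0,0,0]],
    [[-0.016,0.02,0.25],[0,0,0]],
    [[-0.016,0.02,0.35],[0,0,0]],
    [[-0.016,0.02,0.375],[0,0,0]],
  ],
)

```text
t: 15.2
tool_pos: [0.6106, -0.1679, 0.0278]
orientation: [-2.028, -2.393, 0.003]
force: [-0.4, 0.1, -0.4]
opening: 0.0652
gripper_force: 0.0
```

Request:
jog_arm(
  rows=[
    [[0,0,0],[0,0,0]],
    [[0,0,0],[0,0,0]],
    [[0,0,0],[0,0,0]],
    [[0,0,0],[0,0,0]],
    [[0,0,0],[0,0,0]],
  ],
  hand=1,
  squeeze=15,
)

```text
t: 15.7
tool_pos: [0.6129, -0.1703, 0.0325]
orientation: [2.033, 2.395, -0.001]
force: [-18.2, -4.3, 13.0]
opening: 0.0298
gripper_force: 13.0
```

```bash
python3 -c "
from h import *
rel((*V(.035,-.007),.03),99.3)"
```

```text
t 15.7 pos [ 0.6129 -0.1703  0.0325] yaw 99.35 shift [ 0.326  -0.0072  0.0123] turn [0.0001 0.0004 0.0005] F [-18.2  -4.3  13. ] open 0.0298
```

Request:
jog_arm(
  rows=[
    [[0,-0.005,-0.01],[0,0,0]],
    [[0,-0.008,-0.012],[0,0,0]],
    [[0,-0.008,-0.012],[0,0,0]],
  ],
)

```text
t: 16.0
tool_pos: [0.6125, -0.1697, 0.0328]
orientation: [2.032, 2.394, 0.003]
force: [13.0, -0.7, -15.2]
opening: 0.03
gripper_force: 15.0
```

```bash
python3 -c "
from h import *
rel((*V(.035,-.007),.03),99.3)"
```

```text
t 16.0 pos [ 0.6125 -0.1697  0.0328] yaw 99.35 shift [ 0.3232 -0.0057  0.0141] turn [ 0.0017 -0.      0.0005] F [ 13.   -0.7 -15.2] open 0.03
```

Request:
jog_arm(
  rows=[
    [[0,0.0033,0.0063],[0,0,0]],
    [[0,0.0033,0.0063],[0,0,0]],
  ],
)

```text
t: 16.2
tool_pos: [0.6126, -0.1698, 0.0327]
orientation: [2.032, 2.395, 0.002]
force: [5.7, 0.8, -4.4]
opening: 0.0294
gripper_force: 15.0
```

Request:
jog_arm(
  rows=[
    [[0.04,0,0],[0,0,0]],
    [[0.08,0,0],[0,0,0]],
    [[0.12,0,0],[0,0,0]],
    [[0.16,0,0],[0,0,0]],
    [[0.2,0,0],[0,0,0]],
  ],
)

```text
t: 16.7
tool_pos: [0.6061, -0.1309, 0.0327]
orientation: [2.032, 2.393, 0.001]
force: [6.7, -2.6, -6.9]
opening: 0.0298
gripper_force: 15.0
```

Request:
jog_arm(
  rows=[
    [[0.01,0,0],[0,0,0]],
    [[0.015,0,0],[0,0,0]],
    [[0.02,0,0],[0,0,0]],
    [[0.02,0,0],[0,0,0]],
  ],
)

```text
t: 17.1
tool_pos: [0.6054, -0.1268, 0.0327]
orientation: [2.032, 2.394, 0.001]
force: [6.3, -0.3, -6.5]
opening: 0.0299
gripper_force: 15.0
```

```bash
python3 -c "
from h import *
rel((*V(.035,-.0185),.0327),99.3)"
```

```text
t 17.1 pos [ 0.6054 -0.1268  0.0327] yaw 99.35 shift [ 0.048  -0.0056  0.0001] turn [0.0009 0.0004 0.0005] F [ 6.3 -0.3 -6.5] open 0.0299
```

Request:
jog_arm(
  rows=[
    [[0.005,0,0],[0,0,0]],
    [[0.01,0,0],[0,0,0]],
    [[0.015,0,0],[0,0,0]],
    [[0.02,0,0],[0,0,0]],
    [[0.025,0,0],[0,0,0]],
  ],
)

```text
t: 17.6
tool_pos: [0.6046, -0.1222, 0.0327]
orientation: [2.032, 2.394, 0.001]
force: [7.1, -2.0, -6.5]
opening: 0.0296
gripper_force: 15.0
```

Request:
jog_arm(
  rows=[
    [[0.004,0,0],[0,0,0]],
    [[0.008,0,0],[0,0,0]],
    [[0.012,0,0],[0,0,0]],
  ],
)

```text
t: 17.9
tool_pos: [0.6043, -0.1199, 0.0327]
orientation: [2.032, 2.393, 0.001]
force: [7.4, -1.9, -5.8]
opening: 0.03
gripper_force: 15.0
```

Request:
jog_arm(
  rows=[
    [[0.003,0,0],[0,0,0]],
    [[0.006,0,0],[0,0,0]],
  ],
)

```text
t: 18.1
tool_pos: [0.6041, -0.1187, 0.0327]
orientation: [2.032, 2.394, 0.001]
force: [5.6, -2.1, -6.3]
opening: 0.0301
gripper_force: 15.0
```

Request:
jog_arm(
  rows=[
    [[0.003,0,0],[0,0,0]],
    [[0.006,0,0],[0,0,0]],
  ],
)

```text
t: 18.3
tool_pos: [0.6039, -0.1175, 0.0327]
orientation: [2.032, 2.393, 0.001]
force: [6.9, -2.2, -6.1]
opening: 0.0299
gripper_force: 15.0
```

Still about 2–3 N of plain track friction, so I'll continue in small steps.

Request:
jog_arm(
  rows=[
    [[0.004,0,0],[0,0,0]],
    [[0.008,0,0],[0,0,0]],
  ],
)

```text
t: 18.5
tool_pos: [0.6036, -0.116, 0.0327]
orientation: [2.032, 2.393, 0.001]
force: [6.3, -2.0, -6.2]
opening: 0.03
gripper_force: 15.0
```

Request:
jog_arm(
  rows=[
    [[0.003,0,0],[0,0,0]],
    [[0.006,0,0],[0,0,0]],
  ],
)

```text
t: 18.7
tool_pos: [0.6034, -0.1147, 0.0327]
orientation: [2.032, 2.394, 0.001]
force: [5.9, -3.2, -6.7]
opening: 0.0299
gripper_force: 15.0
```

Request:
jog_arm(
  rows=[
    [[0.003,0,0],[0,0,0]],
    [[0.006,0,0],[0,0,0]],
  ],
)

```text
t: 18.9
tool_pos: [0.6034, -0.1147, 0.0328]
orientation: [2.031, 2.392, -0.001]
force: [8.7, -8.6, -9.5]
opening: 0.0299
gripper_force: 15.0
```

```bash
python3 -c "
from h import *
rel((*V(.035,-.0185),.0327),99.3)"
```

```text
t 18.9 pos [ 0.6034 -0.1147  0.0328] yaw 99.32 shift [-0.0131 -0.0057  0.0003] turn [0.0011 0.0018 0.0003] F [ 8.7 -8.6 -9.5] open 0.0299
```

Request:
jog_arm(
  rows=[
    [[0.003,0,0],[0,0,0]],
    [[0.003,0,0],[0,0,0]],
  ],
)

```text
t: 19.1
tool_pos: [0.6034, -0.1147, 0.0328]
orientation: [2.031, 2.391, -0.001]
force: [8.5, -8.2, -8.8]
opening: 0.0302
gripper_force: 15.0
```

Request:
jog_arm(
  rows=[
    [[0,0,0],[0,0,0]],
    [[0,0,0],[0,0,0]],
    [[0,0,0],[0,0,0]],
    [[0,0,0],[0,0,0]],
  ],
  hand=-0.3,
)

```text
t: 19.5
tool_pos: [0.6023, -0.1123, 0.0329]
orientation: [-2.033, -2.395, 0.0]
force: [-0.0, 0.2, -1.2]
opening: 0.0571
gripper_force: 0.0
```

Request:
jog_arm(
  rows=[
    [[0,0,-0.05],[0,0,0]],
    [[0,0,-0.2],[0,0,0]],
    [[0,0,-0.4],[0,0,0]],
    [[0,0,-0.4],[0,0,0]],
    [[0,0,-0.4],[0,0,0]],
  ],
)

```text
t: 20.0
tool_pos: [0.6038, -0.1127, 0.1152]
orientation: [2.031, 2.392, 0.003]
force: [-1.1, -0.5, -0.6]
opening: 0.0607
gripper_force: 0.0
```

```bash
python3 -c "
from h import *
rel((*V(-.06,-.0195),.11),99.3)"
```

```text
t 20.0 pos [ 0.6038 -0.1127  0.1152] yaw 99.35 shift [-0.0272 -0.4844  0.0244] turn [0.0023 0.001  0.0006] F [-1.1 -0.5 -0.6] open 0.0607
```

Request:
jog_arm(
  rows=[
    [[-0.027,-0.2,0],[0,0,0]],
    [[-0.027,-0.4,0],[0,0,0]],
    [[-0.027,-0.478,0],[0,0,0]],
    [[-0.027,-0.478,0],[0,0,0]],
    [[-0.027,-0.478,0],[0,0,0]],
  ],
  hand=0,
)

```text
t: 20.5
tool_pos: [0.5088, -0.1331, 0.1122]
orientation: [-2.033, -2.394, -0.0]
force: [-0.5, 0.3, -0.1]
opening: 0.0466
gripper_force: 0.0
```

```bash
python3 -c "
from h import *
rel((*V(-.059,-.0195),.016),99.3)"
```

```text
t 20.5 pos [ 0.5088 -0.1331  0.1122] yaw 99.32 shift [-0.004   0.0061  0.481 ] turn [-0.0002 -0.0003  0.0002] F [-0.5  0.3 -0.1] open 0.0466
```

Request:
jog_arm(
  rows=[
    [[-0.004,0.005,0.1],[0,0,0]],
    [[-0.004,0.005,0.25],[0,0,0]],
    [[-0.004,0.005,0.4],[0,0,0]],
    [[-0.004,0.005,0.475],[0,0,0]],
    [[-0.004,0.005,0.475],[0,0,0]],
  ],
)

```text
t: 21.0
tool_pos: [0.5083, -0.1328, 0.0149]
orientation: [-2.029, -2.392, 0.003]
force: [-0.8, 0.3, 0.4]
opening: 0.0465
gripper_force: 0.0
```

Request:
jog_arm(
  rows=[
    [[0,0,0],[0,0,0]],
    [[0,0,0],[0,0,0]],
    [[0,0,0],[0,0,0]],
  ],
)

```text
t: 21.3
tool_pos: [0.5115, -0.1344, 0.0195]
orientation: [2.031, 2.393, 0.002]
force: [0.5, 0.1, 0.2]
opening: 0.0465
gripper_force: 0.0
```

Request:
jog_arm(
  rows=[
    [[0,0,0],[0,0,0]],
    [[0,0,0],[0,0,0]],
    [[0,0,0],[0,0,0]],
    [[0,0,0],[0,0,0]],
  ],
  hand=1,
  squeeze=10,
)

```text
t: 21.7
tool_pos: [0.5103, -0.1339, 0.018]
orientation: [2.033, 2.395, 0.0]
force: [0.0, 0.0, 1.6]
opening: 0.0238
gripper_force: 10.0
```

```bash
python3 -c "
from h import *
rel((*V(-.059,.0029),.016),99.3)"
```

```text
t 21.7 pos [ 0.5103 -0.1339  0.018 ] yaw 99.35 shift [ 0.1135 -0.0007  0.0102] turn [0.0004 0.0001 0.0005] F [0.  0.  1.6] open 0.0238
```

Request:
jog_arm(
  rows=[
    [[0.03,0,0],[0,0,0]],
    [[0.06,0,0],[0,0,0]],
    [[0.09,0,0],[0,0,0]],
    [[0.112,0,0],[0,0,0]],
    [[0.112,0,0],[0,0,0]],
  ],
)

```text
t: 22.2
tool_pos: [0.5065, -0.1109, 0.018]
orientation: [-2.032, -2.396, -0.001]
force: [-0.4, 0.2, 2.9]
opening: 0.0239
gripper_force: 10.0
```

Request:
jog_arm(
  rows=[
    [[0,0,0],[0,0,0]],
    [[0,0,0],[0,0,0]],
    [[0,0,0],[0,0,0]],
  ],
)

```text
t: 22.5
tool_pos: [0.5067, -0.1119, 0.018]
orientation: [2.033, 2.395, 0.0]
force: [-0.5, 0.6, 5.7]
opening: 0.0237
gripper_force: 10.0
```

Request:
jog_arm(
  rows=[
    [[0,0,0],[0,0,0]],
    [[0,0,0],[0,0,0]],
    [[0,0,0],[0,0,0]],
  ],
  hand=0,
)

```text
t: 22.8
tool_pos: [0.5058, -0.1118, 0.0172]
orientation: [-2.033, -2.394, 0.001]
force: [0.3, 0.6, -0.3]
opening: 0.0436
gripper_force: 0.0
```

Request:
jog_arm(
  rows=[
    [[0,0,-0.1],[0,0,0]],
    [[0,0,-0.3],[0,0,0]],
    [[0,0,-0.45],[0,0,0]],
    [[0,0,-0.45],[0,0,0]],
  ],
)

```text
t: 23.2
tool_pos: [0.5096, -0.1129, 0.1129]
orientation: [2.028, 2.389, 0.005]
force: [0.9, -0.3, 0.2]
opening: 0.0464
gripper_force: 0.0
```

Request:
jog_arm(
  rows=[
    [[-0.15,0.1,0],[0,0,0]],
    [[-0.3,0.2,0],[0,0,0]],
    [[-0.4,0.3,0],[0,0,0]],
    [[-0.4,0.3,0],[0,0,0]],
    [[-0.4,0.3,0],[0,0,0]],
  ],
)

```text
t: 23.7
tool_pos: [0.5777, -0.1808, 0.106]
orientation: [-2.032, -2.392, 0.001]
force: [-0.3, 0.6, 0.2]
opening: 0.0465
gripper_force: 0.0
```

Request:
jog_arm(
  rows=[
    [[0,0,0],[0,0,0]],
    [[0,0,0],[0,0,0]],
    [[0,0,0],[0,0,0]],
  ],
)

```text
t: 24.0
tool_pos: [0.5783, -0.1805, 0.108]
orientation: [2.032, 2.395, 0.0]
force: [-0.5, 0.8, 0.8]
opening: 0.0464
gripper_force: 0.0
```

```bash
python3 - <<'E'
from h import *
np.set_printoptions(linewidth=300)
c=snap('wrist','w8.png'); f=foc(c); print(np.round(robot.read_state()['tool_pos'],4))
def fp(x,y,z):
    p=np.array(c['R'])@np.array([*V(x,y),z])+c['t']; r=np.hypot(p[0],p[1]); th=np.arctan2(r,p[2]); return c['cx']+f*th*p[0]/r,c['cy']+f*th*p[1]/r
print('pred tip',fp(-.078,.0028,.037),'line',fp(-.06,.0028,.066),'fence foot',fp(.035,.09,.03),'jawface',fp(.035,.004,.049),'carr end',fp(.035,.004,.046))
def strip(z,x0,x1,y0,y1,s=.0005):
    xs=np.arange(x0,x1,s);ys=np.arange(y0,y1,s)
    M=np.array([[fp(x,y,z) for x in xs] for y in ys],np.float32)
    return cv2.remap(c['frame'],M[:,:,0],M[:,:,1],cv2.INTER_LINEAR).mean(2)
# marker region profile, cap line
T=strip(.037,-.096,-.072,-.010,.016,.001); print('marker (rows y -10..15mm, cols x -96..-73)');print(T.astype(int))
Lr=strip(.066,-.070,-.050,-.010,.016).mean(1).astype(int); print('line profile y from -10 step .5',Lr)
A=strip(.046,.025,.045,-.01,.015).mean(1).astype(int); print('jaw/carrier z46',A)
B=strip(.046,.025,.045,.075,.1).mean(1).astype(int); print('fence z46',B)
E
```

```text
[ 0.5784 -0.1806  0.1081]
pred tip (np.float64(189.37691563356557), np.float64(115.9976976135458)) line (np.float64(201.50843372259573), np.float64(114.30309260892606)) fence foot (np.float64(322.69198482638944), np.float64(16.645623791621148)) jawface (np.float64(325.98712927626855), np.float64(112.14541724504036)) carr end (np.float64(325.4940826500101), np.float64(112.25874260629237))
marker (rows y -10..15mm, cols x -96..-73)
[[134 172 198 210 211 211 211 212 204 153  86  70  72 126 211 211 210 211 212 213 215 211 156 115 113]
 [133 181 200 212 212 212 212 212 204 149  86  70  73 127 209 212 211 211 212 213 215 212 153 115 113]
 [125 177 200 212 213 212 212 213 207 155  87  70  73 132 208 212 211 212 212 213 214 212 149 115 113]
 [112 167 200 213 213 213 213 214 211 160  89  70  75 132 205 213 212 212 213 213 215 214 152 116 113]
 [111 164 201 212 213 213 213 214 214 153  86  70  75 136 204 214 213 213 214 215 216 214 149 116 115]
 [119 164 201 213 213 213 213 215 216 152  82  70  77 144 205 215 214 215 216 215 208 183 124  95  93]
 [129 166 202 213 214 214 214 215 215 149  79  6
[... 1988 characters left out ...]
15 216 209 150 114 114]]
line profile y from -10 step .5 [117 117 117 117 116 116 117 117 117 115 102  78  54  39  34  32  30  29  29  28  28  33  60 114 182 215 193 123  62  33  28  30  31  31  30  30  32  46  71 100 115 117 117 117 117 116 117 117 117 117 117 117]
jaw/carrier z46 [171 207 210 210 210 210 211 212 212 212 211 210 210 210 210 210 208 205 202 200 201 204 208 210 211 211 210 207 195 173 145 125 115 115 116 118 118 117 117 122 133 154 171 178 178 178 178 177 177 177]
fence z46 [209 209 209 209 209 210 209 209 209 208 208 207 206 206 205 205 205 206 206 205 198 186 172 154 134 120 115 115 115 113 109 107 115 127 135 137 137 137 139 149 165 184 196 199 200 200 201 201 201 201 165]
```

```bash
python3 -c "
from plant import robot
print(robot.close_job())"
```

```text
the job is handed in; nothing more can be done
None
```

I handed the job in at about 24 s: the long carrier is clamped glass up with no visible gap at the fence or jaw, and the dimmer line sits about 0.5 mm or less from the marker point.

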